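# Split the slots of a swatch-card rack with a divider comb

## Robot

A 6-joint arm with a two-finger parallel gripper is mounted at the origin on the work surface. World frame = base frame: x ahead of the robot, y to its left, z up, the work surface at z = 0. Lengths are in mm, angles in rad, forces in N, time in s.
With the tool pointing down it reaches from about 350 to 875 mm from the base axis. Payload 4.2 kg.
Tool frame: the origin (TCP) lies at the very end of the fingers, on their centre line; the grasp point (between the pads) lies 19 mm behind it; z points along the fingers, y is the line along which they close (so a half turn about z gives the same grasp; the last joint's range is limited). The gripper opens to 85 mm and grips with 20 to 120 N. Pads are 22 mm wide; open, the fingers measure 114 mm over their backs; the gripper's body (76 mm by 85 mm) begins 54 mm behind the grasp point. The pads swing forward as they close: fully open they stand 13 mm farther back than shut.
Start: joints at [1.589, 0.385, 0.008, 0, -1.194, -0.259], TCP at [149.018, 606.954, 231.312] pointing down, gripper open.
Joint ranges: [-3.14, 3.14], [-1.21, 2.06], [-1.07, 1.41], [-3.16, 2.05], [-2.99, -0.16], [-3.1, 3.1]. Speed limits (rad/s): [2.79, 2.79, 3.14, 3.14, 3.14, 3.14].

## Interface

Orientations are given as a unit quaternion [x, y, z, w].
In Python, from bench import arm gives the robot as it stands.
- The arm moves only by the tool servo_tool, never from a script. Its argument "rows" is a list that holds one entry, the list of rows, each a list of 7 numbers: the finger opening in mm, from 0 to 85.4, then the shift along the tool's x, y, z in mm, then the turn, a rotation vector about the tool's x, y, z in rad. A call has 1 to 10 rows; each row is the pose to reach, as a shift and turn from the pose commanded when the call began, along the tool's axes at that moment; what a row does not reach only later rows make up. A row lasts 1/8 s, in which the tool goes at most 62.5 mm and 10.7 degrees, less where a joint would pass 70% of its speed; a pose out of reach is approached as far as the arm can. A call with a gripper value outside its range is refused whole. The fingers move at their own pace and stop on an object; the grip force is fixed at half the most. Time passes only in rows, so rows that repeat a pose let the fingers close. It gives the time, the measured TCP pose, the force, the opening and the grip force at its end, in the units of the state.
- arm.read_state(): the state, without advancing time (a new reading comes with each control period).
- arm.get_image(name): name is "side" or "top"; returns the picture (420x560x3 uint8, red, green, blue); there is no depth.
- arm.camera_params(name): a dict with "intrinsics" (3x3 intrinsics, pixels), "R" (3x3) and "t" (3): a world point X has camera coordinates R X + t. Camera axes: x right, y down, z forward; pixel columns grow to the right and rows downward; lengths in mm; the calibration is good to about 2 mm. A picture is of the moment at which its call begins. camera_params takes no time and is no camera call.
- arm.job_done(): hands the job in; it is judged then, once.
The state is a dict: "clock": time; "joints": joint angles; "joint_vel": joint speeds; "joint_efforts": joint torques, N m; "position": TCP position; "ee_rot": TCP orientation; "contact_force": force on the tool from outside, world axes, zero at the start; "wrist_torque": the same for the moment, N m; "gripper_width": finger opening in mm; "grasp_force": force on a finger pad.
Only numpy, scipy, OpenCV 4.12 (cv2) and the standard library are available. Lean on these libraries where they do the work, as an engineer would, in place of code of your own. Each camera call takes 0.05 s, during which the arm holds its last target. There are 200 camera calls.

## Task

Halve the card slots of the swatch rack: pick up the three-fin wooden divider comb by its handle, set it over the rack so that its fins go down between the rack's four fins, one in each slot, with its ends roughly even with the rack's fins. Keep hold of it until it is down as far as it goes, its cross-bar resting on the rack's fins, then let go; leave the finer five-fin comb and the jar where they are.

Things in the scene. Friction and masses are not known exactly. Their poses are not given: they have to be found in the camera images.
- comb_mid (a point): Middle of the loose brown wooden three-fin comb (102 mm tall, 0.2 kg), 51 mm above its underside. Fins down, along its x: 110 long, 6 thick, 50 tall, at y -44, 0, 44. On them a cross-bar 40 (x) by 100 (y), 50 to 60 mm above the underside; on its middle an upright handle block 60 (x) by 18 thick (y), 60 to 102 mm up, pinched across y. z up; same after a half turn.
- rack_top (a point): Centre of the fixed swatch rack, level with its fin tops, 70 mm above the table. Base board 120 (x) by 150 (y), 10 thick; four upright aluminium fins along x, 110 long, 6 thick, 60 tall, at y -66, -22, 22, 66 mm: three open slots 38 wide at y -44, 0, 44. Axes turn with it, z up. With the comb home its cross-bar lies on the fin tops, its middle point 1 mm above this one.
- fine_comb_mid (a point): Middle, 51 mm up, of a loose bystander comb: same wood, outer size and handle, but five fins 22 mm apart; it does not fit the rack.
- jar: A closed amber glass jar with a black cap, 64 mm across and 85 mm tall, loose on the table beyond the work; origin at the centre of its underside. Bystander.

How it is judged (in metres and radians):
On the way:
1. the three-fin comb is lowered between the rack's fins to within 15 mm of home while still held (z of comb_mid in the frame of rack_top below 0.016 m and horizontal distance between comb_mid and rack_top below 0.03 m and contact force between the fingers and comb above 1 N), for 0.05 s.
At the end, for the whole second after the job is handed in: The three-fin comb rests, still, in the rack, one fin in each slot: its middle within 20 mm of the rack's middle along and across the fins, its fins parallel to the rack's within 15 degrees, upright within 7 degrees, its cross-bar within 6 mm of the rack's fin tops (z of comb_mid in the frame of rack_top between -0.01 and 0.007 m and x of comb_mid in the frame of rack_top between -0.02 and 0.02 m and y of comb_mid in the frame of rack_top between -0.02 and 0.02 m and angle between the x axis of comb_mid and the x axis of rack_top, either way round below 0.27 rad and angle between comb_mid's own z axis and vertical below 0.12 rad and linear speed of comb below 0.02 m/s); the robot touches nothing.
It fails at once if the five-fin comb is moved by more than 30 mm (distance of fine_comb_mid from where it was at the start of the episode above 0.03 m).
It fails at once if the jar is moved by more than 30 mm (distance of jar from where it was at the start of the episode above 0.03 m).
It also fails if it takes over 42 s, if anything falls off the work surface, if the arm or the gripper's body presses on something with over 40 N, if the wrist force passes 120 N, or if a joint passes its speed limit or range.

## Working session

There is one attempt and no reset: what is moved stays moved. The work goes in short steps, Python scripts to look and compute and a tool call to move; the robot and the scene stay as the last step left them, time stands still between calls to the robot, and variables do not carry over. Pictures are saved under pics/ and viewed, at most 10 in all, crops included, and the job is handed in when it is done.

Besides the shell and the picture viewer there is one more tool, called after "Call:" as name([rows], argument=value, ...), one row to a line, values as JSON. servo_tool: Moves the arm, as the interface text tells. Its arguments: {"type":"object","properties":{"rows":{"type":"array"}},"required":["rows"]}

```bash
mkdir -p pics && python3 - <<'E'
from bench import arm
import cv2
for n in("top","side"):
    cv2.imwrite(f"pics/{n}0.png",cv2.cvtColor(arm.get_image(n),cv2.COLOR_RGB2BGR))
    p=arm.camera_params(n);print(n,p)
print(arm.read_state())
E
```

```text
top {'intrinsics': array([[492.30723356,   0.        , 283.28986731],
       [  0.        , 492.30723356, 205.34384367],
       [  0.        ,   0.        ,   1.        ]]), 'R': array([[ 5.58282701e-03, -9.99984387e-01, -2.38809439e-04],
       [-9.89781799e-01, -5.49183966e-03, -1.42484493e-01],
       [ 1.42480957e-01,  1.03183551e-03, -9.89797006e-01]]), 't': array([  12.06023578,  599.89929216, 1063.51668551])}
side {'intrinsics': array([[472.74236379,   0.        , 288.0421601 ],
       [  0.        , 472.74236379, 212.17450059],
       [  0.        ,   0.        ,   1.        ]]), 'R': array([[-0.69450591, -0.71944511, -0.00776295],
       [-0.54499185,  0.53308288, -0.64715263],
       [ 0.46972909, -0.44522059, -0.76232094]]), 't': array([415.61952543, 386.75257988, 773.7327766 ])}
{'clock': 0.1, 'joints': array([ 1.58858589e+00,  3.85498490e-01,  6.74860510e-03, -4.06385432e-04,
       -1.19400800e+00, -2.58623712e-01]), 'joint_vel': array([-0.00027507, -0.00290845,  0.00369045,  0.00311633, -0.00079722,
        0.00012241]), 'joint_efforts': array([-5.93128352e-04, -3.93316340e+01,  1.88931710e+01,  4.19792667e+00,
       -2.55035207e-03,  3.26094842e-06]), 'position': array([148.92301305, 606.45747242, 230.31842097]), 'ee_rot': array([ 9.92749119e-01, -1.20200617e-01, -5.19456080e-05,  9.97446372e-04]), 'contact_force': array([-0.22412657, -0.37604579,  0.43221754]), 'wrist_torque': array([-0.03067673, -0.01094453, -0.05495509]), 'grasp_force': 0.0, 'gripper_width': 85.46952034258341}
```

View pics/top0.png

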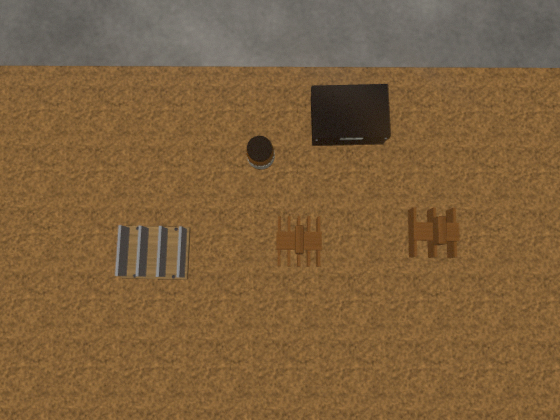

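View pics/side0.png

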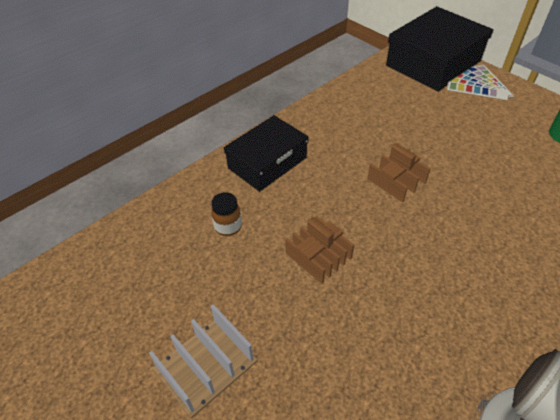

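The top view shows the rack at about (152,252), the five-fin comb at (299,240), the three-fin comb at (434,233) and the jar at (260,150). The arm is out of view. Next I'll look at enlarged crops to find edges.

```bash
python3 - <<'E'
import cv2,numpy as np
a=cv2.imread("pics/top0.png")
f=lambda x0,y0:cv2.resize(a[y0:y0+75,x0:x0+100],None,fx=8,fy=8,interpolation=cv2.INTER_CUBIC)
c=np.hstack([cv2.resize(f(105,213),(400*1,300)),cv2.resize(f(385,195),(400,300))])
s=cv2.imread("pics/side0.png")
d=np.hstack([cv2.resize(s[300:412,140:290],(400,299)),cv2.resize(s[135:210,350:450],(400,300))[:299]])
cv2.imwrite("pics/crop0.png",np.vstack([c,d]))
h=cv2.cvtColor(a,cv2.COLOR_BGR2HSV)
for y,x in((226,434),(233,440),(233,412),(250,434),(233,480),(252,120),(252,150),(252,128)):print(x,y,a[y,x],h[y,x])
E
```

```text
434 226 [32 60 89] [ 15 163  89]
440 233 [ 32  73 114] [ 15 183 114]
412 233 [21 56 87] [ 16 193  87]
434 250 [ 34  70 108] [ 15 175 108]
480 233 [ 62 108 147] [ 16 147 147]
120 252 [60 63 69] [10 33 69]
150 252 [ 67 107 134] [ 18 128 134]
128 252 [ 67  97 120] [ 17 113 120]
```

View pics/crop0.png

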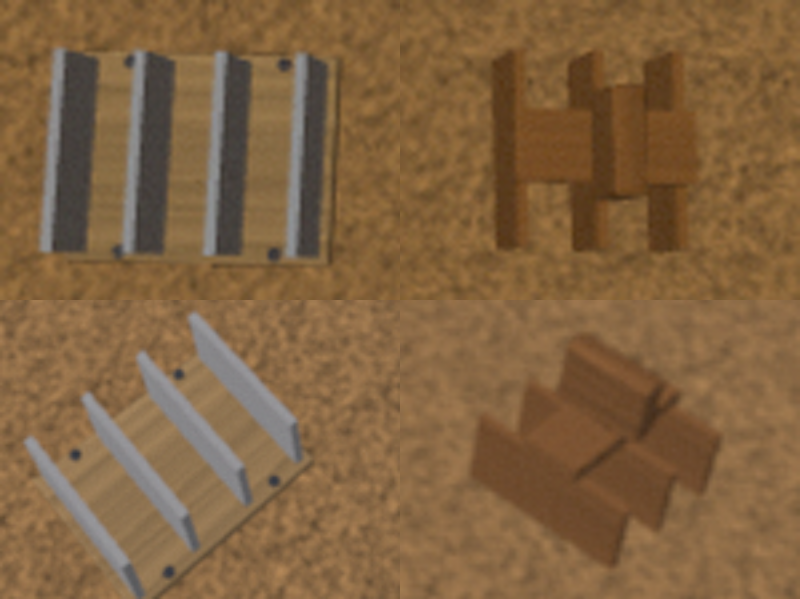

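The crops are 4x. The rack's fin tops are the bright strips, with ends at about (59,50)-(46,251) and (302,53)-(292,256). The lit top of the comb's handle spans about (612..645, 85..197). I'll cast these onto z=70 and z=102 and check the sizes.

```bash
cat > h.py <<'E'
import numpy as np
from bench import arm
def ray(n,u,v,z):
    p=arm.camera_params(n);R,t=p["R"],p["t"]
    c=-R.T@t;d=R.T@np.linalg.solve(p["intrinsics"],[u,v,1.])
    return c+d*(z-c[2])/d[2]
def crop(X,Y,x0,y0,s): return (X+.5)/s-.5+x0,(Y+.5)/s-.5+y0
def proj(n,X):
    p=arm.camera_params(n);c=p["intrinsics"]@(p["R"]@np.array(X)+p["t"]);return c[:2]/c[2]
E
python3 - <<'E'
from h import *
T=lambda X,Y,x0,y0,z:ray("top",*crop(X,Y,x0,y0,4),z)[:2]
E=[]
for a,b in(((59,50),(46,251)),((138,52),(128,251)),((220,52),(209,253)),((302,53),(292,256))):
    p,q=T(*a,105,213,70),T(*b,105,213,70);E.append((p,q))
    print("fin",p.round(1),q.round(1),np.linalg.norm(p-q).round(1),np.arctan2(*(p-q)[::-1]).round(3))
E=np.array(E);print("rack",E.mean((0,1)).round(1), "pitch",np.linalg.norm(np.diff(E.mean(1),axis=0),axis=1).round(1))
d=E.mean(1)[3]-E.mean(1)[0];print("ang from y line",np.arctan2(d[0],-d[1]).round(3))
H=np.array([T(X-400,Y,385,195,102) for X,Y in((612,88),(642,84),(645,193),(610,198))]);print("handle",H.round(1).tolist(),H.mean(0).round(1))
for (X,Y) in ((497,58),(500,248),(518,248)):print("comb fin1 top z50",T(X-400,Y,385,195,50).round(1))
# side check
S=lambda X,Y:crop(X,Y,140,300,400/150)
print("rack mid in side",proj("side",[*E.mean((0,1)),70]).round(1))
for X,Y in((193,16),(297,430-300)):pass
m=np.array([S(28,441-300),S(140,597-300),S(192,315-300),S(299,430-300)])
print([ray("side",*k,70)[:2].round(1).tolist() for k in m],np.mean([ray("side",*k,70)[:2] for k in m],0))
h=lambda X,Y:crop(X-400,Y-300,350,135,4)
k=[h(572,337),h(665,383)]
print("handle side",[ray("side",*q,102)[:2].round(1).tolist() for q in k])
s=arm.read_state();from scipy.spatial.transform import Rotation as Ro
print(Ro.from_quat(s["ee_rot"]).as_matrix().round(3))
E
```

```text
fin [550.4 372.4] [441.9 373.6] 108.4 -0.011
fin [549.5 329.3] [442.2 329.6] 107.3 -0.003
fin [549.8 284.6] [441.4 286. ] 108.4 -0.013
fin [549.5 239.9] [440.  241.4] 109.5 -0.014
rack [495.6 307.1] pitch [43.6 44.1 44.7]
ang from y line -0.011
handle [[569.0, -311.9], [571.2, -327.8], [513.5, -327.0], [510.7, -308.5]] [ 541.1 -318.8]
comb fin1 top z50 [ 591.8 -264.8]
comb fin1 top z50 [ 486.4 -263.2]
comb fin1 top z50 [ 486.4 -273.1]
rack mid in side [201.2 348.3]
[[550.5, 374.7], [421.4, 381.1], [549.0, 242.4], [434.4, 244.5]] [488.81367153 310.67672154]
handle side [[572.5, -316.0], [511.1, -322.5]]
[[ 0.971 -0.239 -0.   ]
 [-0.239 -0.971 -0.002]
 [ 0.     0.002 -1.   ]]
```

Both views agree, and the sizes check out: fins about 108 long at 44 pitch, handle about 59 x 17.

| Item | Position (x, y) | Yaw |
|---|---|---|
| Rack | (495.5, 307) | about -0.012 |
| Comb | (541, -319) | about -0.02 |

I'll set out at the current height, around the base, and turn the tool by -0.226.

Call:
servo_tool([
  [[85,496,297,0,0,0,-0.226],[85,496,297,0,0,0,-0.226],[85,496,297,0,0,0,-0.226],[85,496,297,0,0,0,-0.226],[85,496,297,0,0,0,-0.226],[85,496,297,0,0,0,-0.226],[85,496,297,0,0,0,-0.226],[85,496,297,0,0,0,-0.226],[85,496,297,0,0,0,-0.226],[85,496,297,0,0,0,-0.226]],
])

```text
clock: 1.35
position: [561.4, 197.4, 230.3]
ee_rot: [1.0, -0.01, -0.001, 0.0]
contact_force: [-0.1, 0.5, 0.3]
gripper_width: 85.1
grasp_force: 0.0
```

Call:
servo_tool([
  [[85,-11,517,0,0,0,0],[85,-11,517,0,0,0,0],[85,-11,517,0,0,0,0],[85,-11,517,0,0,0,0],[85,-11,517,0,0,0,0],[85,-11,517,0,0,0,0],[85,-11,517,0,0,0,0],[85,-11,517,0,0,0,0],[85,-11,517,0,0,0,0],[85,-11,517,0,0,0,0]],
])

```text
clock: 2.6
position: [541.0, -316.6, 230.6]
ee_rot: [1.0, -0.008, -0.001, -0.0]
contact_force: [-0.2, 0.5, 0.5]
gripper_width: 85.0
grasp_force: 0.0
```

Call:
servo_tool([
  [[85,0,0,60,0,0,0],[85,0,0,100,0,0,0],[85,0,0,100,0,0,0]],
])

```text
clock: 2.98
position: [539.5, -313.8, 128.2]
ee_rot: [1.0, -0.006, -0.004, -0.001]
contact_force: [-0.6, -0.6, 0.3]
gripper_width: 85.1
grasp_force: 0.0
```

```bash
python3 - <<'E'
from h import *
import cv2
s=arm.read_state();print(s["position"],s["ee_rot"],s["joints"].round(2))
a=cv2.cvtColor(arm.get_image("top"),cv2.COLOR_RGB2BGR);b=cv2.cvtColor(arm.get_image("side"),cv2.COLOR_RGB2BGR)
z=lambda i,x,y:cv2.resize(i[y:y+120,x:x+100],(400,480))
cv2.imwrite("pics/c1.png",np.hstack([z(a,385,170),z(b,340,90)]))
print(proj("top",s["position"]),proj("side",s["position"]))
E
```

```text
[ 539.47077596 -313.79868092  128.20119465] [ 0.99997187 -0.00635704 -0.00371464 -0.00142994] [-0.27  0.47 -0.13 -0.   -0.98  1.83]
[443.07439051 229.34665883] [405.53809223 142.53066389]
```

View pics/c1.png

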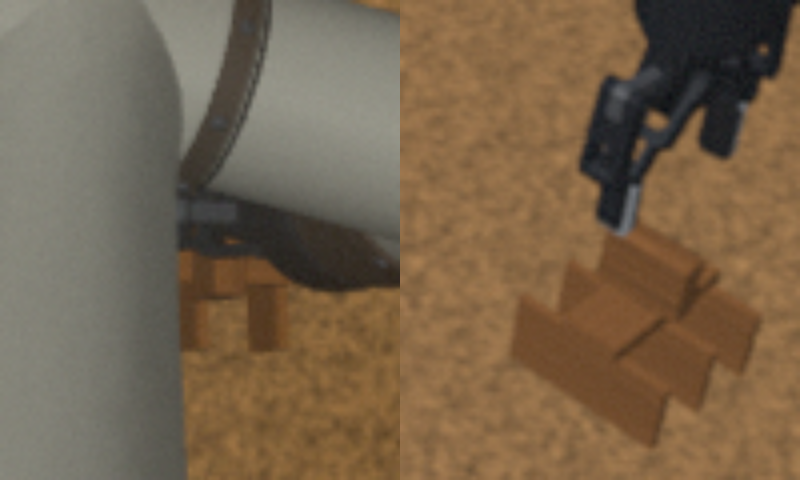

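The side view shows the open fingers straddling the handle block, with finger tip pixels around (615,230) and (730,150). The TCP reads y=-314 against -319 for the handle, so I'll shift about 5 along tool y while lowering to z≈68, then close.

Call:
servo_tool([
  [[85,1,4,30,0,0,0],[85,1,4,60,0,0,0],[85,1,4,60,0,0,0],[85,1,4,60,0,0,0]],
])

```text
clock: 3.58
position: [544.0, -321.0, 74.1]
ee_rot: [1.0, -0.007, 0.002, 0.001]
contact_force: [0.9, -0.3, 0.4]
gripper_width: 84.9
grasp_force: 0.0
```

Call:
servo_tool([
  [[40,-1,1,4,0,0,0],[15,-1,1,4,0,0,0],[10,-1,1,4,0,0,0],[10,-1,1,4,0,0,0],[10,-1,1,4,0,0,0],[10,-1,1,4,0,0,0]],
])

```text
clock: 4.32
position: [541.2, -321.5, 67.5]
ee_rot: [1.0, -0.007, 0.0, 0.0]
contact_force: [-0.5, 1.2, 2.0]
gripper_width: 17.4
grasp_force: 60.6
```

It's gripped at 17.4 mm with 60 N. Now lift.

Call:
servo_tool([
  [[10,0,0,-15,0,0,0],[10,0,0,-50,0,0,0],[10,0,0,-100,0,0,0],[10,0,0,-150,0,0,0],[10,0,0,-165,0,0,0],[10,0,0,-165,0,0,0]],
])

```text
clock: 5.08
position: [541.1, -321.4, 232.9]
ee_rot: [1.0, -0.008, 0.001, -0.0]
contact_force: [0.3, 0.7, -1.8]
gripper_width: 17.2
grasp_force: 60.0
```

Call:
servo_tool([
  [[10,0,-30,0,0,0,0],[10,2,-80,0,0,0,0],[10,2,-130,0,0,0,0],[10,5,-180,0,0,0,0],[10,5,-230,0,0,0,0],[10,5,-280,0,0,0,0],[10,5,-320,0,0,0,0],[10,5,-360,0,0,0,0],[10,5,-370,0,0,0,0],[10,5,-370,0,0,0,0]],
])

```text
clock: 6.32
position: [550.7, 48.5, 230.5]
ee_rot: [1.0, -0.007, -0.002, 0.001]
contact_force: [-0.3, -0.9, -1.6]
gripper_width: 17.3
grasp_force: 60.0
```

Call:
servo_tool([
  [[10,-10,-40,0,0,0,0],[10,-22,-90,0,0,0,0],[10,-34,-140,0,0,0,0],[10,-45,-190,0,0,0,0],[10,-54,-230,0,0,0,0],[10,-59,-252,0,0,0,0],[10,-59,-258,0,0,0,0],[10,-59,-258,0,0,0,0],[10,-59,-258,0,0,0,0]],
])

```text
clock: 7.45
position: [496.8, 305.9, 232.3]
ee_rot: [1.0, -0.008, -0.0, 0.0]
contact_force: [-0.1, -0.4, -1.8]
gripper_width: 17.3
grasp_force: 60.0
```

Call:
servo_tool([
  [[10,0,0,40,0,0,0],[10,0,0,70,0,0,0],[10,0,0,80,0,0,0],[10,0,0,80,0,0,0],[10,0,0,80,0,0,0]],
])

```text
clock: 8.07
position: [497.4, 307.7, 153.9]
ee_rot: [1.0, -0.007, 0.001, -0.001]
contact_force: [-0.1, -0.1, -2.2]
gripper_width: 17.3
grasp_force: 59.8
```

```bash
python3 - <<'E'
from h import *
import cv2
s=arm.read_state();print(s["position"],s["ee_rot"],s["joints"].round(2))
a=cv2.cvtColor(arm.get_image("top"),cv2.COLOR_RGB2BGR);b=cv2.cvtColor(arm.get_image("side"),cv2.COLOR_RGB2BGR)
cv2.imwrite("pics/c2a.png",a);cv2.imwrite("pics/c2b.png",b)
z=lambda i,x,y:cv2.resize(i[y:y+150,x:x+150],(600,600))
cv2.imwrite("pics/c2.png",np.hstack([cv2.resize(a[190:310,90:230],(280,240)),np.zeros((240,120,3),np.uint8)]))
cv2.imwrite("pics/c2s.png",z(b,130,255))
E
```

```text
[497.40178255 307.68174129 153.94380783] [ 9.99971451e-01 -7.39463302e-03  1.22379587e-03 -9.58218992e-04] [ 0.83  0.38 -0.2   0.   -0.98  0.72]
```

View pics/c2s.png

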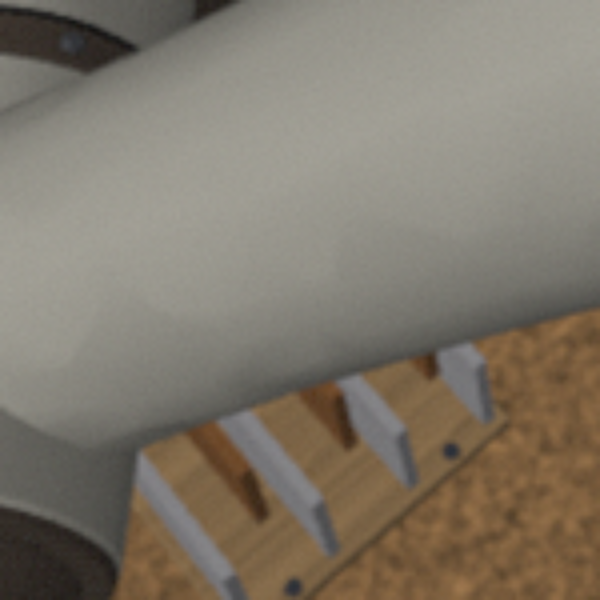

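View pics/c2a.png

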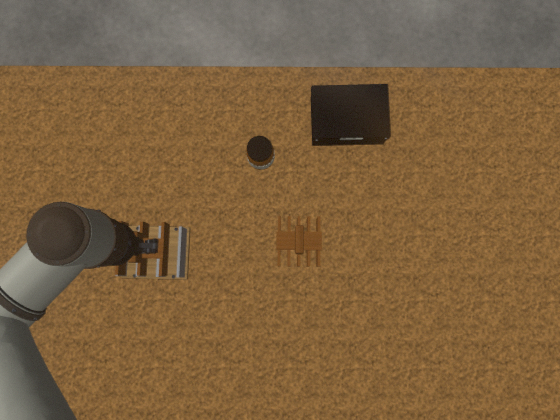

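The side crop shows the comb's fin ends hanging between the rack's fins, with their bottom corners at about (262,522), (350,450) and (432,375). I'll cast these onto z≈86 and the rack fins' near top ends onto z=70.

```bash
python3 - <<'E'
from h import *
for X,Y in((262,522),(350,450),(432,375)):print("comb",ray("side",*crop(X,Y,130,255,4),86.4)[:2].round(1))
for X,Y in((330,515),(410,440),(484,370)):print("rack fin end",ray("side",*crop(X,Y,130,255,4),70)[:2].round(1))
E
```

```text
comb [444.7 354.8]
comb [443.4 310.9]
comb [444.8 265.7]
rack fin end [434.2 331.2]
rack fin end [435.8 287.3]
rack fin end [437.6 244.4]
```

The comb is centred across the slots to about 1 mm and sits about 5 mm too far ahead, so I'll correct x by -5. Home is TCP z≈87.5.

Call:
servo_tool([
  [[10,-5,1,10,0,0,0],[10,-5,1,25,0,0,0],[10,-5,1,40,0,0,0],[10,-5,1,50,0,0,0],[10,-5,1,57,0,0,0],[10,-5,1,61,0,0,0],[10,-5,1,63,0,0,0],[10,-5,1,64,0,0,0]],
])

```text
clock: 9.18
position: [491.6, 306.4, 88.5]
ee_rot: [1.0, -0.007, 0.0, -0.0]
contact_force: [0.3, 0.1, -1.7]
gripper_width: 17.2
grasp_force: 60.0
```

Call:
servo_tool([
  [[10,0,0,0.5,0,0,0],[10,0,0,1,0,0,0],[10,0,0,1.5,0,0,0],[10,0,0,1.5,0,0,0]],
])

```text
clock: 9.68
position: [491.5, 306.4, 87.4]
ee_rot: [1.0, -0.007, 0.0, -0.0]
contact_force: [-2.2, 0.6, 1.1]
gripper_width: 17.5
grasp_force: 60.7
```

Force went from -1.7 to +1.1 N, so the bar is now in contact. I'll press slightly more to confirm, then release.

Call:
servo_tool([
  [[10,0,0,0.7,0,0,0],[10,0,0,1,0,0,0],[10,0,0,1,0,0,0]],
])

```text
clock: 10.05
position: [491.6, 306.4, 87.3]
ee_rot: [1.0, -0.007, 0.0, -0.0]
contact_force: [-4.5, -0.7, 7.5]
gripper_width: 17.6
grasp_force: 61.6
```

Down firmly: force is 7.5 N with no further descent. I'll open and then rise.

Call:
servo_tool([
  [[30,0,0,-0.5,0,0,0],[60,0,0,-1,0,0,0],[70,0,0,-1,0,0,0],[70,0,0,-1,0,0,0],[70,0,0,-1,0,0,0]],
])

```text
clock: 10.68
position: [491.4, 306.2, 86.7]
ee_rot: [1.0, -0.007, -0.0, 0.0]
contact_force: [-0.3, -0.5, -0.5]
gripper_width: 69.7
grasp_force: 0.0
```

Call:
servo_tool([
  [[70,0,0,-10,0,0,0],[70,0,0,-40,0,0,0],[70,0,0,-90,0,0,0],[70,0,0,-140,0,0,0],[70,-40,-60,-150,0,0,0],[70,-80,-120,-150,0,0,0],[70,-120,-180,-150,0,0,0],[70,-160,-240,-150,0,0,0],[70,-160,-240,-150,0,0,0]],
])

```text
clock: 11.8
position: [333.1, 550.8, 237.5]
ee_rot: [1.0, -0.006, 0.0, -0.001]
contact_force: [0.3, 0.2, 0.1]
gripper_width: 70.1
grasp_force: 0.0
```

```bash
python3 - <<'E'
from h import *
import cv2
a=cv2.cvtColor(arm.get_image("top"),cv2.COLOR_RGB2BGR);b=cv2.cvtColor(arm.get_image("side"),cv2.COLOR_RGB2BGR)
cv2.imwrite("pics/c3.png",np.hstack([cv2.resize(a[205:305,90:190],(400,400)),cv2.resize(b[290:410,140:260],(400,400))]))
E
```

```text
(no output)
```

View pics/c3.png

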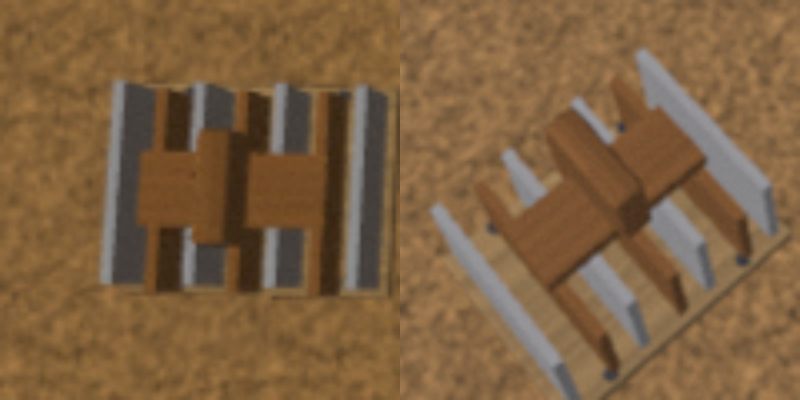

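Each comb fin sits in its own slot (fin tops at about x=155, 240 and 320 in the left crop). The bar lies flat on the inner rack fins, and the comb is about 4 mm off along the fins and 1 mm across. Handing it in.

```bash
python3 -c "
from bench import arm
print(arm.job_done())"
```

```text
the job is handed in; nothing more can be done
None
```

The three-fin comb is seated in the rack with one fin in each slot and its cross-bar down on the rack's fins. The gripper has let go and is clear, the five-fin comb and jar were not touched, and the job was handed in at about 12 s; no verdict came back.

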